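Check the meringues, seal the canister with its nested lids, lift off the outer lid

TASK

Before the meringues are sealed up, take the infrared thermometer out of its cradle, hold it still for two seconds pointing straight down at the middle of the open canister, about 10 cm above the rim, and stand it back in the cradle. Then put both lids on the canister in one go, still clipped together and held by the handle, press until the inner lid has gone fully home in the neck, and lift the outer lid straight off again by itself, so that the inner lid stays seated and a drying sachet can be laid on it. Finish while still holding the outer lid level in the air, about 10 cm clear of the canister; do not touch the inner lid with the gripper, shift the canister or disturb the other things on the table.

Things in the scene. Friction and masses are not known exactly. Their poses are not given: they have to be found in the camera images.
- canister_mouth (a point): Centre of the mouth, level with the rim, of a round off-white stoneware canister with a grey-blue band (110 mm diameter, rim 106 mm above the table, 0.9 kg, loose, upright, holding white meringues that end 13 mm below the rim). z points up along its axis. Its neck, the top 14 mm, is 96 mm across outside and 90 mm inside, with a springy rubber seal.
- lid_handle (a point): Centre of the black bar handle on the round steel outer lid (110 mm diameter, 0.16 kg). The bar is 60 mm long along x, 18 mm wide along y, 30 mm high; the flat lid top is 15 mm below this point. The skirt reaches 48 mm below this point (106 mm across inside) and stands on the table at the start, the inner lid clipped inside. With both lids home on the canister this point is 37 mm above canister_mouth.
- lid_clip (a point): Point on the outer lid's axis at its flat underside, 18 mm below lid_handle, in the middle of its four-leaf spring clip. The clip holds the inner lid's knob and lets go when the lids are pulled apart with 2 to 4 N.
- inner_seat (a point): Centre of the underside of the honey-yellow inner lid's flange (94 mm across, 3 mm thick; below it a tapered plug 87 mm across, 10.5 mm deep; 50 g). It hangs in the outer lid at the start, 37 mm below lid_handle. Fully home, the flange lies on the rim and this point is at canister_mouth. Pushing it home takes 5 to 10 N over the last 8 mm (12 to 20 N is a sure press); the seal then holds it with over 6 N.
- inner_knob (a point): Centre of the top of the inner lid's mushroom knob (22 mm diameter), 19 mm above inner_seat. While the lids are clipped together it coincides with lid_clip.
- thermo_center (a point): Middle, half-way up, of the infrared thermometer: an upright white stick 140 mm tall, 26 mm wide along this point's x and 22 mm along y (flat sides from 40 mm below to 70 mm above this point), with a black tapered nose at its lower end, 0.12 kg. z points up along the stick. It stands loosely, nose down, in its cradle's well; the top 95 mm shows, up to 148 mm above the table.
- thermo_nose (a point): Lens at the lower tip of the thermometer's nose, 70 mm below thermo_center; it looks along this point's -z (down when the stick is upright). The tip is 14 mm across.
- cradle_floor (a point): Centre of the floor of the well in the grey plastic cradle, where the thermometer's nose stands; 8 mm above the table. The cradle is fixed to the table (base 86 by 74 mm). The well is 34 mm wide along this point's x, 30 mm along y and 45 mm deep, so the stick has 4 mm of play on each side when turned like the cradle; the lowest 10 mm is a 20 mm square socket for the nose.
- tumbler: Turquoise drinking tumbler with a straw, 80 mm across, 125 mm tall, origin under its centre. Leave it alone.
- milk: Blue and white milk carton, 70 by 70 mm, 210 mm tall, origin under its centre. Leave it alone.
- spatula: Spatula lying on the table near the robot. Leave it alone.
- timer: Red round kitchen timer, 70 mm across, 42 mm tall, origin under its centre. Leave it alone.
- nozzle: Steel piping nozzle, a 40 mm tall cone 28 mm across, standing on its wide end. Leave it alone.

How it is judged:
By the outcome, as a careful person would: the job done as asked, in the order asked, and still so for the second after the job is handed in, while the arm keeps its last pose, push and grip.
It also fails if it takes over 72 s, if anything falls off the work surface, if the arm or the gripper's body presses on something with over 40 N, if the wrist force passes 120 N, or if a joint passes its speed limit or range.

ROBOT

A 6-joint arm with a two-finger parallel gripper is mounted at the origin on the work surface. World frame = base frame: x ahead of the robot, y to its left, z up, the work surface at z = 0. Lengths are in m, angles in rad, forces in N, time in s.
With the tool pointing down it reaches from about 0.35 to 0.975 m from the base axis. Payload 4.9 kg.
Tool frame: the origin (TCP) lies at the very end of the fingers, on their centre line; the grasp point (between the pads) lies 19 mm behind it (ctrl.pinch_z is the distance from the TCP to the grasp point, in m); z points along the fingers, y is the direction in which the jaws open and shut (so a half turn about z gives the same grasp; the last joint's range is limited). The gripper opens to 85 mm and grips with 20 to 120 N. Pads are 22 mm wide; open, the fingers measure 114 mm over their backs; the gripper's body (76 mm by 85 mm) begins 54 mm behind the grasp point. The pads swing forward as they close: fully open they stand 13 mm farther back than shut.
Start: joints at [-1.28, 0.053, 1.613, -0, 1.476, -0.119], TCP at [0.249, -0.573, 0.231] pointing down, gripper open.
Joint ranges: [-3.01, 3.01], [-1.01, 2.22], [0.06, 2.58], [-1.02, 4.17], [0.09, 2.62], [-3.14, 3.14]. Speed limits (rad/s): [2.57, 2.57, 3.14, 3.14, 3.14, 3.14].

INTERFACE

Orientations are given as a rotation vector (axis times angle).
In Python, from station import ctrl gives the robot as it stands.
- The arm moves only by the tool carry_out, never from a script. Its argument "series" is a list of rows, each a list of 7 numbers: the shift along the world's x, y, z each as a share of 0.025 m, from -1 to 1, then the turn, a rotation vector about the world's x, y, z each as a share of 0.1 rad, from -1 to 1, then the opening, from 0 (shut) to 1 (fully open). A call has 1 to 12 rows; each row shifts and turns the commanded pose from where the row before left it; what a row does not reach is not made up. A row lasts 1/10 s, in which the tool goes at most 50 mm and 8.59 degrees, less where a joint would pass 70% of its speed; a pose out of reach is approached as far as the arm can. A call with a number of a shift or a turn outside -1 to 1 is refused whole. A call with a gripper value outside its range is refused whole. The fingers move at their own pace and stop on an object; "grip_force" is the grip in N (left out, the last holds). Time passes only in rows, so rows that do not move let the fingers close. It gives the time, the measured TCP pose, the force and the opening at its end, in the units of the state.
- ctrl.get_obs(): the state, without advancing time (a new reading comes with each control period).
- ctrl.get_image(name): name is "side" or "top" or "wrist"; returns a dict with "frame" (420x560x3 uint8, blue, green, red), "fx", "fy", "cx", "cy" (pixels), "R" (3x3) and "t" (3): a world point X has camera coordinates R X + t; the wrist camera has in their place "hand_eye" (4x4, takes a point from camera to tool coordinates, whose origin is the TCP and whose axes are the flange's). Camera axes: x right, y down, z forward; pixel columns grow to the right and rows downward; lengths in m; the calibration is good to about 2 mm. A picture is of the moment at which its call begins: read the wrist's pose just before it. There is no depth.
- ctrl.finish_job(): hands the job in, once; it reports no verdict.
Trained networks look in a picture, given as the dict that the camera call returned (one of the last four; its "shot" number tells which), for a name from the list of things; names that differ only in an ending like _2 or _b are one class to them, and where a whole thing is asked for, a point or a joint stands for the part that bears it (a point fixed in the world has none). Each returns a list of dicts, best first, with "p" (0 to 1); they miss things now and then, are a little off and sometimes report something else, mostly with a low value. They report only what shows in the picture. A call takes as long as a camera call.
- ctrl.trace(picture, name): "mask" (420x560 bool, what is visible of it) and "rect" ([left, top, width, height] as shares, 0 to 1, of the picture: columns of its width, rows of its height, round what is visible of it).
- ctrl.mark_of(picture, name): "position" ([column, row] as shares, 0 to 1, of the picture: columns of its width, rows of its height: a listed point, or the origin of a listed thing).
The state is a dict: "t": time; "q": joint angles; "dq": joint speeds; "effort": joint torques, N m; "tool_pos": TCP position; "tool_rot": TCP orientation; "contact_force": force on the tool from outside, world axes, zero at the start; "wrist_torque": the same for the moment, N m; "opening": finger opening in m.
Only numpy, scipy, OpenCV 4.12 (cv2) and the standard library are available. Lean on these libraries where they do the work, as an engineer would, in place of code of your own. Each camera call takes 0.05 s, during which the arm holds its last target.

## Working session

There is one attempt and no reset: what is moved stays moved. The work goes in short steps, Python scripts to look and compute and a tool call to move; the robot and the scene stay as the last step left them, time stands still between calls to the robot, and variables do not carry over. Pictures are saved under pics/ and viewed, and the job is handed in when it is done.

Besides the shell and the picture viewer there is one more tool, called after "Emit:" by a JSON object that holds its "op" and its "data", one argument or row to a line. carry_out: Moves the arm, as the interface text tells. Shift numbers are shares of 0.025 m and turn numbers shares of 0.1 rad, none past 1 either way. Its arguments: {"type":"object","properties":{"series":{"type":"array"},"grip_force":{"type":"number"}},"required":["series"]}

```bash
ls; mkdir -p pics; cat > h.py <<'E'
import numpy as np, cv2, sys
from station import ctrl
from scipy.spatial.transform import Rotation as Rn
def cam(im,obs=None):
    K=np.array([[im['fx'],0,im['cx']],[0,im['fy'],im['cy']],[0,0,1.]])
    if 'R' in im: return K,np.array(im['R']),np.array(im['t'])
    T=np.eye(4);T[:3,:3]=Rn.from_rotvec(obs['tool_rot']).as_matrix();T[:3,3]=obs['tool_pos']
    W=T@np.array(im['hand_eye']); Wi=np.linalg.inv(W)
    return K,Wi[:3,:3],Wi[:3,3]
def tri(list_):
    A=[]
    for (K,R,t),(u,v) in list_:
        P=K@np.c_[R,t]; A+= [u*P[2]-P[0], v*P[2]-P[1]]
    A=np.array(A); A/=np.linalg.norm(A[:,:3],axis=1)[:,None]
    X=np.linalg.lstsq(A[:,:3],-A[:,3],rcond=None)[0]
    return X, [np.array(proj(c,X))-uv for c,uv in list_]
def proj(c,X):
    K,R,t=c; p=K@(R@np.asarray(X)+t); return p[:2]/p[2]
def onz(c,uv,z):
    K,R,t=c; d=R.T@np.linalg.inv(K)@np.array([uv[0],uv[1],1]); o=-R.T@t
    return o+d*(z-o[2])/d[2]
E
python3 - <<'E'
from h import *
o=ctrl.get_obs();print({k:np.round(v,3).tolist() for k,v in o.items()})
names="canister_mouth lid_handle lid_clip inner_seat thermo_center thermo_nose cradle_floor tumbler milk timer nozzle spatula".split()
C={};M={}
for n in ['side','top','wrist']:
    o=ctrl.get_obs();im=ctrl.get_image(n);cv2.imwrite(f'pics/{n}0.png',im['frame']);C[n]=cam(im,o)
    if n=='wrist':continue
    for k in names:
        r=ctrl.mark_of(im,k)
        for q in r[:2]: print(n,k,round(q['p'],2),np.round(np.array(q['position'])*[560,420],1))
        if r: M[n,k]=np.array(r[0]['position'])*[560,420]
for k in names:
    if ('side',k) in M and ('top',k) in M:
        X,e=tri([(C[n],M[n,k]) for n in('side','top')]);print(k,X.round(4),np.round(e,1).tolist())
print(ctrl.get_obs()['t'], ctrl.pinch_z)
for n in C: print(n,'cam at',(-C[n][1].T@C[n][2]).round(3))
E
```

```text
pics
{'t': 0.0, 'q': [-1.28, 0.053, 1.614, 0.0, 1.476, -0.119], 'dq': [0.001, 0.001, -0.0, 0.001, 0.0, 0.0], 'effort': [0.002, -39.369, -37.017, -0.0, 0.007, 0.0], 'tool_pos': [0.249, -0.573, 0.23], 'tool_rot': [-3.074, -0.639, 0.0], 'contact_force': [-0.861, -0.12, 0.415], 'wrist_torque': [-0.013, -0.01, -0.026], 'opening': 0.086}
side canister_mouth 0.72 [252.2 284. ]
side lid_handle 0.67 [287.  246.9]
side lid_handle 0.64 [285.5 172.4]
side lid_clip 0.6 [286. 250.]
side thermo_center 0.64 [314.3 169.4]
side thermo_nose 0.8 [319.6 192.3]
side cradle_floor 0.64 [315.  187.4]
side cradle_floor 0.29 [317.  171.4]
side tumbler 0.72 [179.3 279.8]
side milk 0.6 [281.3 170.8]
side timer 0.8 [248.9 209.4]
side nozzle 0.47 [349.9 292.7]
side spatula 0.6 [356.1 247.5]
top canister_mouth 0.94 [164.1 219. ]
top lid_handle 0.9 [246.6 217.3]
top lid_clip 0.61 [248.9 217. ]
top lid_clip 0.33 [378.  223.9]
top thermo_center 0.68 [379.8 220.8]
top thermo_nose 0.5 [378.7 222.7]
top thermo_nose 0.28 [244.6 216.2]
top cradle_floor 0.76 [374.8 220.6]
top tumbler 0.67 [203.8 150.5]
top milk 0.58 [418.3 
[... 221 characters left out ...]
18] [[-3.1, -0.6], [0.5, 2.7]]
lid_clip [0.5302 0.0387 0.0284] [[-2.8, -0.5], [0.4, 2.5]]
thermo_center [ 0.5179 -0.305   0.0898] [[2.2, 0.3], [-0.5, -2.6]]
thermo_nose [ 0.5132 -0.3238  0.0035] [[-1.3, -0.2], [0.2, 1.4]]
cradle_floor [ 0.5208 -0.3071  0.0276] [[0.2, 0.0], [-0.0, -0.2]]
tumbler [ 0.7424  0.1732 -0.003 ] [[0.6, 0.2], [-0.2, -0.5]]
milk [ 0.6629 -0.4424  0.008 ] [[1.9, 0.3], [-0.6, -2.3]]
timer [ 0.6965 -0.1668  0.0025] [[-1.0, -0.2], [0.2, 1.0]]
nozzle [ 0.3552  0.1163 -0.0028] [[0.7, 0.1], [-0.0, -0.6]]
spatula [ 0.3615 -0.0761 -0.0156] [[0.8, 0.1], [-0.1, -0.8]]
1.35 0.0187
side cam at [0.316 0.791 0.595]
top cam at [ 0.368 -0.048  1.156]
wrist cam at [ 0.321 -0.542  0.373]
```

View pics/side0.png

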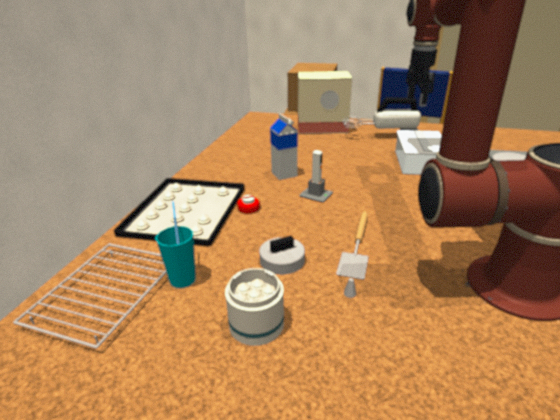

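View pics/top0.png

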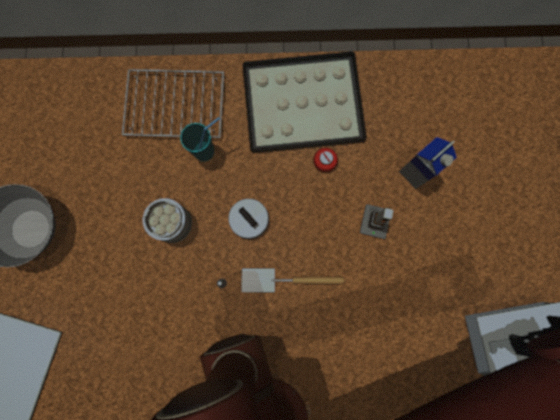

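View pics/wrist0.png

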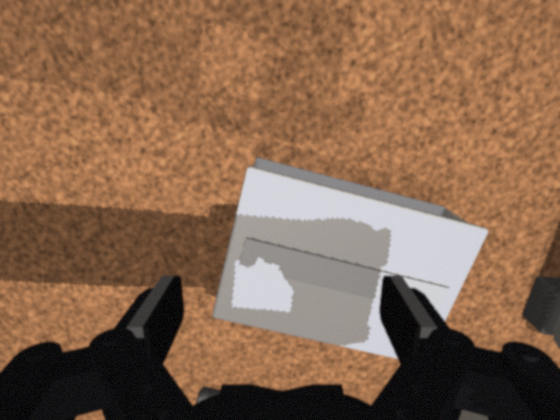

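Emit:
{"op": "carry_out", "data": {
  "series": [
    [0.6,0.9,0.4,0,0,0,1],
    [0.6,0.9,0.4,0,0,0,1],
    [0.6,0.9,0.4,0,0,0,1],
    [0.6,0.9,0.4,0,0,0,1],
    [0.6,0.9,0.4,0,0,0,1],
    [0.6,0.9,0.4,0,0,0,1],
    [0.6,0.9,0.4,0,0,0,1],
    [0.6,0.9,0.4,0,0,0,1],
    [0.6,0.9,0.4,0,0,0,1],
    [0.6,0.9,0.4,0,0,0,1],
    [0,0,0,0,0,0,1],
    [0,0,0,0,0,0,1]
  ]
}}

```text
t: 2.55
tool_pos: [0.3991, -0.3482, 0.3316]
tool_rot: [3.075, 0.641, -0.0]
contact_force: [-0.3, 0.2, -0.3]
opening: 0.085
```

```bash
cat > look.py <<'E'
from h import *
import pickle
def look(tag,names):
    o=ctrl.get_obs();im=ctrl.get_image('wrist');c=cam(im,o)
    cv2.imwrite(f'pics/{tag}.png',im['frame']);res={}
    for k in names:
        r=ctrl.mark_of(im,k)
        for q in r[:2]: print(tag,k,round(q['p'],2),np.round(np.array(q['position'])*[560,420],1))
        if r: res[k]=np.array(r[0]['position'])*[560,420]
    pickle.dump((c,res),open(f'{tag}.pkl','wb'))
    o=ctrl.get_obs();print(o['t'],np.round(o['tool_pos'],4),np.round(o['tool_rot'],4))
E
python3 -c "
from look import *
look('w1',['thermo_center','thermo_nose','cradle_floor'])"
```

```text
w1 thermo_center 0.71 [296.5  55.4]
w1 thermo_nose 0.59 [293.4  63.1]
w1 cradle_floor 0.87 [294.5  62.1]
2.75 [ 0.3984 -0.3488  0.3304] [-3.0752e+00 -6.3700e-01  1.3000e-03]
```

View pics/w1.png

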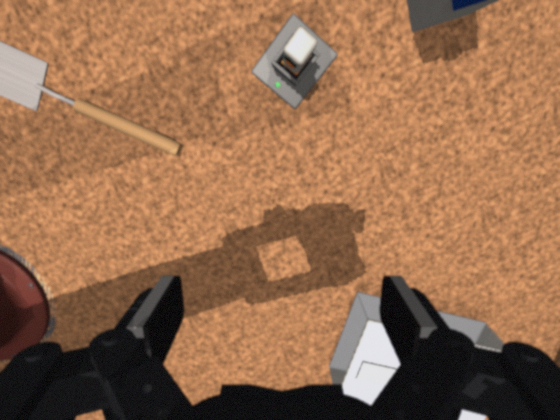

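Emit:
{"op": "carry_out", "data": {
  "series": [
    [0.3,0.28,-0.3,0,0,-0.8,1],
    [0.3,0.28,-0.3,0,0,-0.8,1],
    [0.3,0.28,-0.3,0,0,-0.8,1],
    [0.3,0.28,-0.3,0,0,-0.8,1],
    [0.3,0.28,-0.3,0,0,-0.8,1],
    [0.3,0.28,-0.3,0,0,-0.8,1],
    [0.3,0.28,-0.3,0,0,-0.8,1],
    [0.3,0.28,-0.3,0,0,-0.8,1],
    [0,0,0,0,0,0,1],
    [0,0,0,0,0,0,1]
  ]
}}

```text
t: 3.75
tool_pos: [0.4585, -0.2927, 0.2709]
tool_rot: [-3.121, 0.359, 0.002]
contact_force: [-0.2, 0.4, 0.1]
opening: 0.0853
```

```bash
python3 -c "
from look import *
n=['thermo_center','thermo_nose','cradle_floor']
look('w2',n)
a,b=[pickle.load(open(f'w{i}.pkl','rb')) for i in (1,2)]
for k in n:
    if k in a[1] and k in b[1]: print(k,tri([(a[0],a[1][k]),(b[0],b[1][k])]))
for z in (0.,0.053,0.148): print(z,onz(b[0],b[1]['cradle_floor'],z))
"
```

```text
w2 thermo_center 0.81 [287.7 114.7]
w2 cradle_floor 0.97 [285.  112.3]
3.95 [ 0.4588 -0.2929  0.2718] [ 3.1202e+00 -3.6100e-01  9.0000e-04]
thermo_center (array([ 0.52141641, -0.31315663,  0.06701382]), [array([0.32535502, 0.11994236]), array([-0.36066036,  0.12645607])])
cradle_floor (array([ 0.52191512, -0.31219562, -0.00485639]), [array([-0.51770455, -0.21182169]), array([ 0.57768406, -0.17958213])])
0.0 [ 0.5220309  -0.31148924  0.        ]
0.053 [ 0.5237689  -0.31147969  0.053     ]
0.148 [ 0.52688418 -0.31146258  0.148     ]
```

View pics/w2.png

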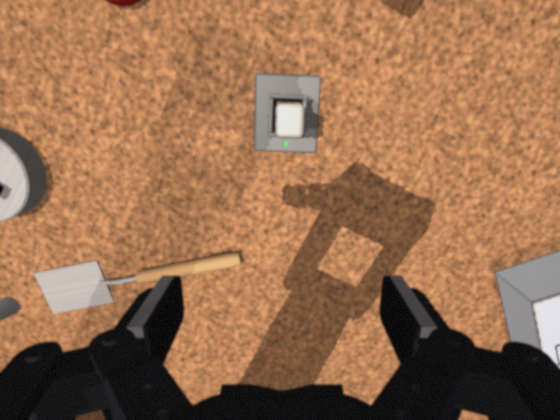

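```bash
python3 -c "
from look import *
c,_=pickle.load(open('w2.pkl','rb'))
f=cv2.imread('pics/w2.png')
crop=f[60:170,230:340]; cv2.imwrite('pics/w2c.png',cv2.resize(crop,None,fx=5,fy=5,interpolation=cv2.INTER_CUBIC))
g=f.min(axis=2)
m=np.zeros_like(g);m[60:170,230:340]=(g[60:170,230:340]>175)
n,l,s,ce=cv2.connectedComponentsWithStats(m);print(s,ce)
i=1+np.argmax(s[1:,4]);cn=cv2.findContours((l==i).astype(np.uint8),0,1)[0][0];r=cv2.minAreaRect(cn);print(r)
print(onz(c,r[0],0.148)); B=np.array([onz(c,p,0.148) for p in cv2.boxPoints(r)]);print(B.round(4))
d=(np.roll(B,-1,0)-B);print(np.linalg.norm(d,axis=1),np.degrees(np.arctan2(d[:,1],d[:,0])))
"
```

```text
[[     0      0    560    420 234447]
 [   277    105     25     31    753]] [[279.47008492 209.78799046]
 [288.81407703 119.83399734]]
((289.0, 120.0), (30.0, 24.0), 90.0)
[ 0.52080814 -0.31315337  0.148     ]
[[ 0.5333 -0.3069  0.148 ]
 [ 0.5293 -0.3242  0.148 ]
 [ 0.508  -0.3196  0.148 ]
 [ 0.5121 -0.3019  0.148 ]]
[0.01774018 0.02173396 0.01821347 0.02173454] [-103.1184342   167.90074006   76.89364256  -13.34702332]
```

View pics/w2c.png

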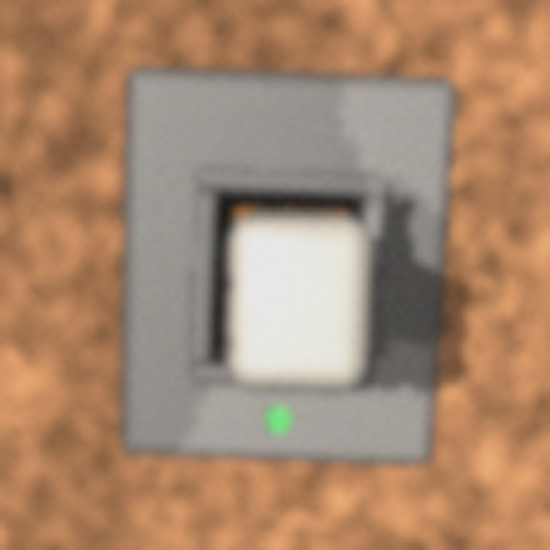

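```bash
python3 -c "
from look import *
c,_=pickle.load(open('w2.pkl','rb'))
P=np.array([(132,72),(450,85),(428,462),(125,450)])/5+[230,60]
for z in (0,.004,.008,.012):
    B=np.array([onz(c,p,z) for p in P]);d=np.roll(B,-1,0)-B
    print(z,B.mean(0).round(4),np.linalg.norm(d,axis=1).round(4),np.degrees(np.arctan2(d[:,1],d[:,0])).round(1))
T=Rn.from_rotvec([3.1202,-.361,.0009]).as_matrix();print(T.round(4))
"
```

```text
0 [ 0.519  -0.3129  0.    ] [0.0716 0.0845 0.0728 0.0844] [-105.3  165.3   74.6  -15.6]
0.004 [ 0.5191 -0.3129  0.004 ] [0.0709 0.0837 0.0721 0.0836] [-105.3  165.3   74.6  -15.6]
0.008 [ 0.5193 -0.3128  0.008 ] [0.0702 0.0828 0.0714 0.0828] [-105.3  165.3   74.6  -15.6]
0.012 [ 0.5195 -0.3128  0.012 ] [0.0695 0.082  0.0707 0.082 ] [-105.3  165.3   74.6  -15.6]
[[ 9.736e-01 -2.283e-01  5.000e-04]
 [-2.283e-01 -9.736e-01 -6.000e-04]
 [ 6.000e-04  5.000e-04 -1.000e+00]]
```

```bash
python3 -c "
from look import *
a,_=pickle.load(open('w1.pkl','rb'));c,_=pickle.load(open('w2.pkl','rb'))
f=cv2.imread('pics/w1.png');g=f.min(axis=2)
m=np.zeros_like(g);m[10:110,250:340]=(g[10:110,250:340]>170)
n,l,s,ce=cv2.connectedComponentsWithStats(m);print(s[1:],ce[1:]);print(proj(a,[.521,-.313,.148]))
i=1+np.argmax(s[1:,4]);print(tri([(a,ce[i]),(c,np.array([289,120]))]))
"
```

```text
[[285  27  31  35 620]
 [265  59   1   1   1]
 [263  61   2   2   2]
 [259  63   4   4   6]
 [259  67   3   2   3]
 [256  67  10   6  14]
 [262  73   1   1   1]
 [259  74   1   1   1]
 [263  75   1   1   1]
 [265  74   1   1   1]
 [263  77   1   1   1]] [[299.82096774  44.39032258]
 [265.          59.        ]
 [263.5         61.5       ]
 [260.33333333  64.33333333]
 [260.          67.66666667]
 [260.28571429  70.        ]
 [262.          73.        ]
 [259.          74.        ]
 [263.          75.        ]
 [265.          74.        ]
 [263.          77.        ]]
[300.41269162  43.98435021]
(array([ 0.52071499, -0.31290662,  0.14675251]), [array([0.28264412, 0.1082185 ]), array([-0.32357268,  0.11103896])])
```

Emit:
{"op": "carry_out", "data": {
  "series": [
    [0.82,-0.27,-0.4,0,0,-0.2,1],
    [0.82,-0.27,-0.4,0,0,0,1],
    [0.83,-0.26,-0.4,0,0,0,1],
    [0,0,0,0,0,0,1],
    [0,0,-0.6,0,0,0,1],
    [0,0,-1,0,0,0,1],
    [0,0,-1,0,0,0,1],
    [0,0,-1,0,0,0,1],
    [0,0,-1,0,0,0,1],
    [0,0,-0.8,0,0,0,1],
    [0,0,-0.6,0,0,0,1],
    [0,0,0,0,0,0,1]
  ],
  "grip_force": 35
}}

```text
t: 5.15
tool_pos: [0.5188, -0.3111, 0.0886]
tool_rot: [-3.115, 0.392, 0.006]
contact_force: [-1.1, -0.2, 0.1]
opening: 0.0854
```

```bash
python3 -c "
from look import *
look('w3',[])"
```

```text
5.2 [ 0.5198 -0.3118  0.0904] [-3.1161e+00  3.9210e-01  2.6000e-03]
```

View pics/w3.png

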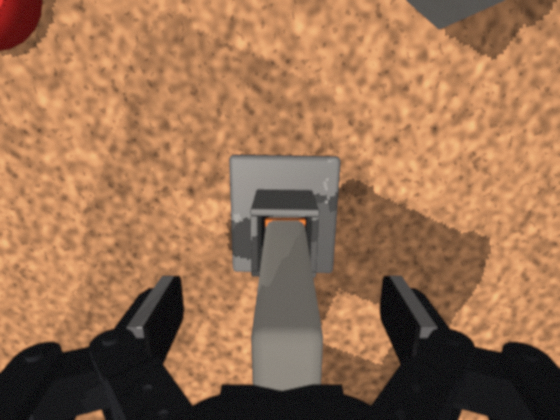

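Emit:
{"op": "carry_out", "data": {
  "series": [
    [0,0,0,0,0,0,0],
    [0,0,0,0,0,0,0],
    [0,0,0,0,0,0,0],
    [0,0,0,0,0,0,0],
    [0,0,0,0,0,0,0],
    [0,0,0,0,0,0,0],
    [0,0,0,0,0,0,0],
    [0,0,0,0,0,0,0]
  ]
}}

```text
t: 6.0
tool_pos: [0.5211, -0.3127, 0.092]
tool_rot: [3.116, -0.392, 0.001]
contact_force: [-0.5, -0.4, 3.2]
opening: 0.0216
```

```bash
python3 -c "
from look import *
look('w4',[])"
```

```text
6.05 [ 0.5211 -0.3127  0.092 ] [ 3.1162e+00 -3.9190e-01  1.5000e-03]
```

View pics/w4.png

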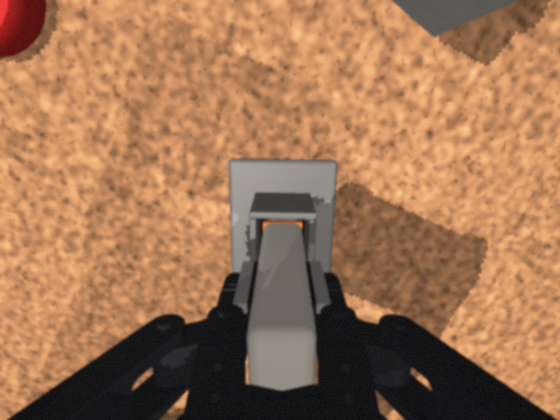

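Emit:
{"op": "carry_out", "data": {
  "series": [
    [0,0,0.2,0,0,0,0],
    [0,0,0.4,0,0,0,0],
    [0,0,0.8,0,0,0,0],
    [0,0,1,0,0,0,0],
    [0,0,1,0,0,0,0],
    [0,0,1,0,0,0,0],
    [0,0,1,0,0,0,0],
    [0,0,1,0,0,0,0],
    [0,0,0.8,0,0,0,0],
    [0,0,0.8,0,0,0,0],
    [-0.1,0.4,0,0,0,0,0],
    [-0.1,0.6,0,0,0,0,0]
  ]
}}

```text
t: 7.25
tool_pos: [0.5154, -0.2866, 0.2909]
tool_rot: [-3.116, 0.393, 0.0]
contact_force: [0.3, -0.1, -1.3]
opening: 0.0215
```

Emit:
{"op": "carry_out", "data": {
  "series": [
    [-0.1,1,0,0,0,0,0],
    [-0.1,1,0,0,0,0,0],
    [-0.1,1,0,0,0,0,0],
    [-0.1,1,0,0,0,0,0],
    [-0.1,1,0,0,0,0,0],
    [-0.1,1,0,0,0,0,0],
    [-0.1,1,0,0,0,0,0],
    [-0.1,1,0,0,0,0,0],
    [-0.1,1,0,0,0,0,0],
    [-0.1,1,0,0,0,0,0],
    [-0.1,1,0,0,0,0,0],
    [-0.1,1,0,0,0,0,0]
  ]
}}

```text
t: 8.45
tool_pos: [0.4839, 0.0148, 0.2889]
tool_rot: [-3.117, 0.391, 0.006]
contact_force: [-0.1, 0.3, -0.8]
opening: 0.0218
```

Emit:
{"op": "carry_out", "data": {
  "series": [
    [-0.2,1,0,0,0,0,0],
    [-0.2,1,0,0,0,0,0],
    [-0.2,1,0,0,0,0,0],
    [-0.2,1,0,0,0,0,0],
    [-0.2,1,0,0,0,0,0],
    [-0.2,1,0,0,0,0,0],
    [-0.2,1,0,0,0,0,0],
    [-0.2,1,0,0,0,0,0],
    [0,0.7,0,0,0,0,0],
    [0,0.4,0,0,0,0,0],
    [0,0,0,0,0,0,0],
    [0,0,0,0,0,0,0]
  ]
}}

```text
t: 9.65
tool_pos: [0.4451, 0.2399, 0.2904]
tool_rot: [3.116, -0.391, -0.002]
contact_force: [0.4, -1.1, -0.8]
opening: 0.0214
```

```bash
python3 -c "
from look import *
look('w5',['canister_mouth','lid_handle'])
c,r=pickle.load(open('w5.pkl','rb'))
if 'canister_mouth' in r: print(onz(c,r['canister_mouth'],.106))
if 'lid_handle' in r: print(onz(c,r['lid_handle'],.048))
im=ctrl.get_image('side');cv2.imwrite('pics/s5.png',im['frame'])"
```

```text
w5 canister_mouth 0.77 [240.9 106.7]
w5 lid_handle 0.84 [446.5  42. ]
9.8 [0.4458 0.2396 0.2911] [ 3.1165e+00 -3.9370e-01 -2.0000e-04]
[0.52567504 0.25731873 0.106     ]
[0.53502074 0.04362258 0.048     ]
```

View pics/w5.png

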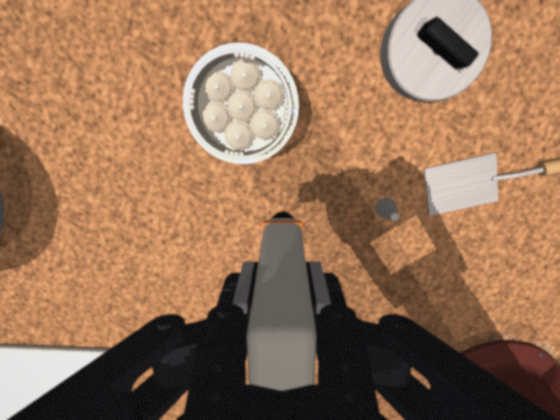

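View pics/s5.png

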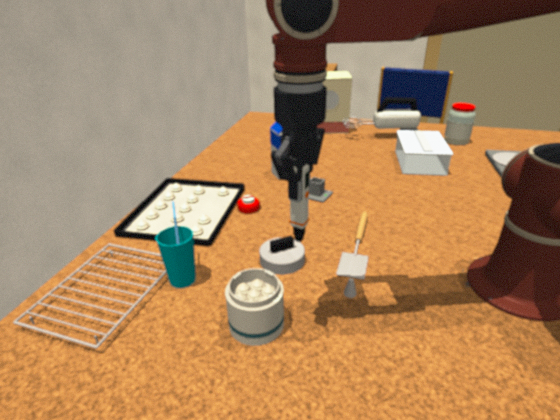

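```bash
cat > circ.py <<'E'
from look import *
from scipy.optimize import minimize
def fitc(c,f,x0,r,z,roi=None,rng=0.012,sg=1.5,both=None):
    g=cv2.GaussianBlur(cv2.cvtColor(f,cv2.COLOR_BGR2GRAY).astype(np.float32),(0,0),sg)
    th=np.linspace(0,2*np.pi,240,endpoint=False)
    def samp(p,rr):
        X=np.c_[p[0]+rr*np.cos(th),p[1]+rr*np.sin(th),np.full(240,z)]
        P=np.array([proj(c,x) for x in X]).astype(np.float32)
        v=cv2.remap(g,P[:,:1],P[:,1:],cv2.INTER_LINEAR)[:,0]
        ok=(P[:,0]>2)&(P[:,0]<558)&(P[:,1]>2)&(P[:,1]<418); return v,ok
    def cost(p):
        a,oa=samp(p,r-.0015);b,ob=samp(p,r+.0015);k=oa&ob
        d=(a-b)[k]; return -np.mean(np.clip(d,-60,60))*1.0 - 0*k.mean()
    best=None
    for dx in np.arange(-rng,rng+1e-6,.002):
        for dy in np.arange(-rng,rng+1e-6,.002):
            v=cost([x0[0]+dx,x0[1]+dy])
            if best is None or v<best[0]: best=(v,dx,dy)
    m=minimize(cost,[x0[0]+best[1],x0[1]+best[2]],method='Nelder-Mead',options=dict(initial_simplex=np.array([[0,0],[.002,0],[0,.002]])+[x0[0]+best[1],x0[1]+best[2]]))
    return m.x,m.fun
E
python3 -c "
from circ import *
c,r=pickle.load(open('w5.pkl','rb'));f=cv2.imread('pics/w5.png')
print(proj(c,[.4458,.2396,.207]))
for rr in (.045,.047,.048,.049): print(rr,fitc(c,f,[.527,.256],rr,.106))
for rr in (.054,.055,.056): print('lid',rr,fitc(c,f,[.533,.043],rr,.033))
"

```

```text
[281.20432938 218.75002682]
0.045 (array([0.52327721, 0.24824422]), np.float64(-27.878461837768555))
0.047 (array([0.52215825, 0.24979186]), np.float64(-23.478796005249023))
0.048 (array([0.53367781, 0.25405634]), np.float64(-16.17840576171875))
0.049 (array([0.52735174, 0.26147977]), np.float64(-19.626813888549805))
lid 0.054 (array([0.53388438, 0.04483217]), np.float64(-46.02955627441406))
lid 0.055 (array([0.53432649, 0.04453947]), np.float64(-41.18319320678711))
lid 0.056 (array([0.53538864, 0.04347113]), np.float64(-33.595455169677734))
```

Emit:
{"op": "carry_out", "data": {
  "series": [
    [0.5,0.1,0,0,0,0,0],
    [0.8,0.16,0,0,0,0,0],
    [0.8,0.16,0,0,0,0,0],
    [0.7,0.16,0,0,0,0,0],
    [0.4,0.06,0,0,0,0,0],
    [0,0,0,0,0,0,0],
    [0,0,0,0,0,0,0],
    [0,0,0,0,0,0,0]
  ]
}}

```text
t: 10.65
tool_pos: [0.5252, 0.2561, 0.2914]
tool_rot: [-3.117, 0.392, 0.0]
contact_force: [-0.5, 0.3, -1.3]
opening: 0.0214
```

```bash
python3 -c "
from circ import *
look('w6',['canister_mouth','lid_handle'])
C={}
M={}
for n in ('top','side'):
    im=ctrl.get_image(n);cv2.imwrite('pics/%s6.png'%n,im['frame']);C[n]=cam(im)
    for k in ('canister_mouth','thermo_nose','thermo_center'):
        for q in ctrl.mark_of(im,k)[:1]:
            M[n,k]=np.array(q['position'])*[560,420];print(n,k,q['p'],M[n,k])
pickle.dump(C,open('fixed.pkl','wb'))
for k in ('canister_mouth','thermo_nose','thermo_center'):
    if ('top',k) in M and ('side',k) in M: print(k,tri([(C[n],M[n,k]) for n in C]))
print(onz(C['top'],M['top','canister_mouth'],.106),onz(C['side'],M['side','canister_mouth'],.106))
c,r=pickle.load(open('w6.pkl','rb'))
if 'canister_mouth' in r: print(onz(c,r['canister_mouth'],.106))
a=cv2.imread('pics/side6.png')[190:350,200:340];b=cv2.imread('pics/w6.png')
cv2.imwrite('pics/s6c.png',cv2.resize(a,None,fx=4,fy=4,interpolation=cv2.INTER_CUBIC))
"
```

```text
w6 canister_mouth 0.88 [275.3 185.7]
w6 lid_handle 0.71 [471.2 119.2]
10.8 [0.5253 0.2563 0.2915] [-3.1169e+00  3.9150e-01 -4.0000e-04]
top canister_mouth 0.81 [161.112 221.298]
top thermo_nose 0.51 [153.496 212.814]
top thermo_center 0.52 [139.496 211.596]
side canister_mouth 0.7 [252.112 201.894]
side thermo_nose 0.88 [252.784 237.51 ]
side thermo_center 0.59 [249.592 201.81 ]
canister_mouth (array([0.51486084, 0.22116112, 0.25738617]), [array([-2.29682811, -7.88624224]), array([10.19119733,  1.83262298])])
thermo_nose (array([0.52539642, 0.24988768, 0.20328098]), [array([-0.00329504, -0.0128717 ]), array([0.01727029, 0.00365829])])
thermo_center (array([0.52000182, 0.25772122, 0.27925892]), [array([-0.50502841, -1.76992702]), array([2.35689053, 0.50605323])])
[0.51889603 0.25996098 0.106     ] [ 0.63230205 -0.03715278  0.106     ]
[0.52642797 0.26203639 0.106     ]
```

View pics/s6c.png

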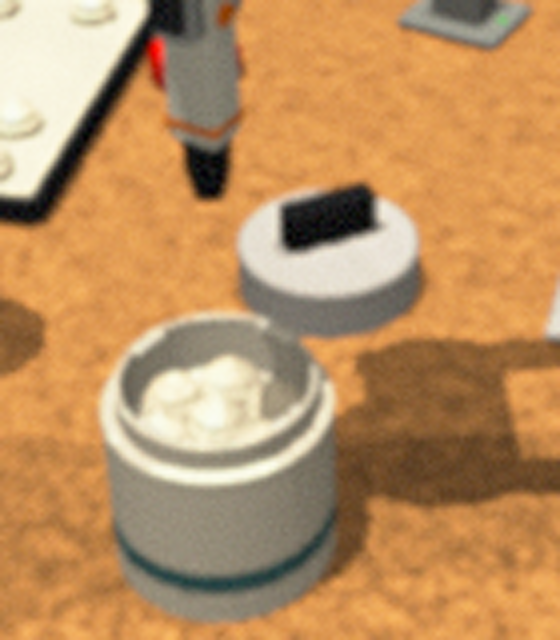

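View pics/w6.png

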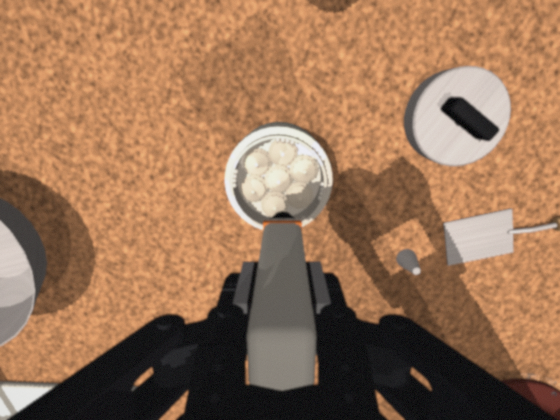

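```bash
cat > ov.py <<'E'
from circ import *
def ov(tag,ctr,circles,box,s,out,pt=None):
    c,_=pickle.load(open(tag+'.pkl','rb'));f=cv2.imread(f'pics/{tag}.png')
    x0,y0,x1,y1=box;g=cv2.resize(f[y0:y1,x0:x1],None,fx=s,fy=s,interpolation=cv2.INTER_CUBIC)
    th=np.linspace(0,2*np.pi,73)
    for r,z,col in circles:
        P=np.array([proj(c,[ctr[0]+r*np.cos(a),ctr[1]+r*np.sin(a),z]) for a in th])
        P=((P-[x0,y0]+.5)*s-.5).astype(np.int32);cv2.polylines(g,[P],True,col,1)
    cv2.imwrite(out,g);return g
E
python3 -c "
from ov import *
a=ov('w5',[.527,.256],[(.045,.106,(0,0,255)),(.048,.106,(0,255,0)),(.055,.092,(255,0,0))],(165,25,325,185),3.2,'pics/x.png')
b=ov('w6',[.527,.256],[(.045,.106,(0,0,255)),(.048,.106,(0,255,0)),(.055,.092,(255,0,0))],(210,110,350,250),3.6,'pics/x.png')
h=min(a.shape[0],b.shape[0]);a=cv2.resize(a,(400,400));b=cv2.resize(b,(400,400));cv2.imwrite('pics/ov1.png',np.hstack([a,b]))
"
```

```text
(no output)
```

View pics/ov1.png

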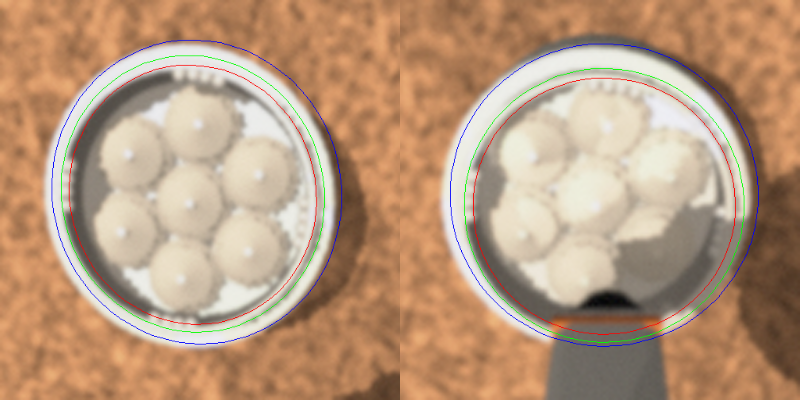

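Emit:
{"op": "carry_out", "data": {
  "series": [
    [0.08,0.05,0,0,0,0,0],
    [0,0,0,0,0,0,0],
    [0,0,0,0,0,0,0],
    [0,0,0,0,0,0,0],
    [0,0,0,0,0,0,0],
    [0,0,0,0,0,0,0],
    [0,0,0,0,0,0,0],
    [0,0,0,0,0,0,0],
    [0,0,0,0,0,0,0],
    [0,0,0,0,0,0,0],
    [0,0,0,0,0,0,0],
    [0,0,0,0,0,0,0]
  ]
}}

```text
t: 12.4
tool_pos: [0.5277, 0.2575, 0.2913]
tool_rot: [-3.117, 0.392, -0.0]
contact_force: [-0.1, 0.1, -1.3]
opening: 0.0214
```

Emit:
{"op": "carry_out", "data": {
  "series": [
    [0,0,0,0,0,0,0],
    [0,0,0,0,0,0,0],
    [0,0,0,0,0,0,0],
    [0,0,0,0,0,0,0],
    [0,0,0,0,0,0,0],
    [0,0,0,0,0,0,0],
    [0,0,0,0,0,0,0],
    [0,0,0,0,0,0,0],
    [0,0,0,0,0,0,0],
    [0,0,0,0,0,0,0],
    [0,0,0,0,0,0,0],
    [0,0,0,0,0,0,0]
  ]
}}

```text
t: 13.6
tool_pos: [0.5278, 0.2575, 0.2913]
tool_rot: [-3.117, 0.392, -0.0]
contact_force: [0.2, -0.3, -0.9]
opening: 0.0219
```

Emit:
{"op": "carry_out", "data": {
  "series": [
    [0,0,0,0,0,0,0],
    [0,0,0,0,0,0,0],
    [0,0,0,0,0,0,0],
    [0,0,0,0,0,0,0],
    [0,-0.4,0,0,0,0,0],
    [0,-0.8,0,0,0,0,0],
    [0,-1,0,0,0,0,0],
    [0,-1,0,0,0,0,0],
    [0,-1,0,0,0,0,0],
    [0,-1,0,0,0,0,0],
    [0,-1,0,0,0,0,0],
    [0,-1,0,0,0,0,0]
  ]
}}

```text
t: 14.8
tool_pos: [0.5275, 0.0759, 0.2914]
tool_rot: [3.117, -0.392, 0.0]
contact_force: [0.9, -0.3, -0.8]
opening: 0.0213
```

Emit:
{"op": "carry_out", "data": {
  "series": [
    [-0.02,-1,0,0,0,0,0],
    [-0.02,-1,0,0,0,0,0],
    [-0.02,-1,0,0,0,0,0],
    [-0.02,-1,0,0,0,0,0],
    [-0.02,-1,0,0,0,0,0],
    [-0.02,-1,0,0,0,0,0],
    [-0.02,-1,0,0,0,0,0],
    [-0.02,-1,0,0,0,0,0],
    [-0.02,-1,0,0,0,0,0],
    [-0.02,-1,0,0,0,0,0],
    [-0.02,-1,0,0,0,0,0],
    [-0.02,-1,0,0,0,0,0]
  ]
}}

```text
t: 16.0
tool_pos: [0.5211, -0.224, 0.2914]
tool_rot: [3.117, -0.393, 0.0]
contact_force: [0.9, -0.3, -0.8]
opening: 0.0221
```

Emit:
{"op": "carry_out", "data": {
  "series": [
    [-0.02,-1,0,0,0,0,0],
    [0,-1,0,0,0,0,0],
    [0,-0.8,0,0,0,0,0],
    [0,-0.5,0,0,0,0,0],
    [0,-0.3,0,0,0,0,0],
    [0,0,-0.6,0,0,0,0],
    [0,0,-1,0,0,0,0],
    [0,0,-1,0,0,0,0],
    [0,0,-1,0,0,0,0],
    [0,0,-0.8,0,0,0,0],
    [0,0,-0.4,0,0,0,0],
    [0,0,0,0,0,0,0]
  ]
}}

```text
t: 17.2
tool_pos: [0.5202, -0.3109, 0.1686]
tool_rot: [-3.115, 0.39, 0.006]
contact_force: [0.2, 0.3, -0.6]
opening: 0.0218
```

```bash
python3 -c "
from look import *
look('w7',[])"
```

```text
17.25 [ 0.521  -0.3117  0.1705] [-3.1163e+00  3.9080e-01  2.0000e-03]
```

View pics/w7.png

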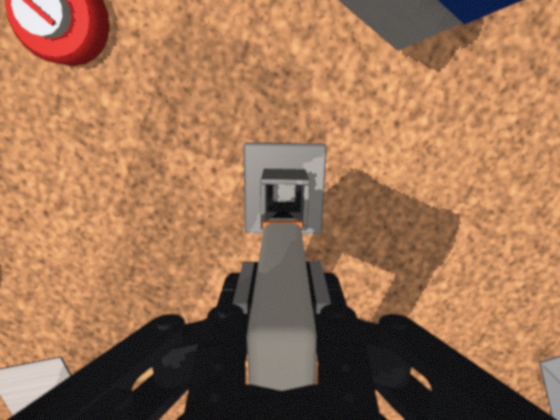

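Emit:
{"op": "carry_out", "data": {
  "series": [
    [0,0,-0.8,0,0,0,0],
    [0,0,-0.8,0,0,0,0],
    [0,0,-0.6,0,0,0,0],
    [0,0,-0.4,0,0,0,0],
    [0,0,-0.2,0,0,0,0],
    [0,0,0,0,0,0,0],
    [0,0,0,0,0,0,0]
  ]
}}

```text
t: 17.95
tool_pos: [0.5217, -0.3129, 0.1022]
tool_rot: [3.116, -0.392, 0.002]
contact_force: [0.1, -0.2, 0.1]
opening: 0.0216
```

Emit:
{"op": "carry_out", "data": {
  "series": [
    [-0.02,0,-0.2,0,0,0,0],
    [0,0,-0.13,0,0,0,0],
    [0,0,-0.04,0,0,0,0],
    [0,0,0,0,0,0,0]
  ]
}}

```text
t: 18.35
tool_pos: [0.5208, -0.3125, 0.0921]
tool_rot: [3.117, -0.392, 0.0]
contact_force: [-1.2, 0.4, 0.0]
opening: 0.0214
```

Emit:
{"op": "carry_out", "data": {
  "series": [
    [0,0,0,0,0,0,1],
    [0,0,0,0,0,0,1],
    [0,0,0,0,0,0,1],
    [0,0,0,0,0,0,1],
    [0,0,0,0,0,0,1],
    [0,0,0,0,0,0,1],
    [0,0,0.3,0,0,0,1],
    [0,0,0.6,0,0,0,1],
    [0,0,1,0,0,0,1],
    [0,0,1,0,0,0,1],
    [0,0,1,0,0,0,1],
    [0,0,1,0,0,0,1]
  ]
}}

```text
t: 19.55
tool_pos: [0.521, -0.3127, 0.2174]
tool_rot: [3.116, -0.392, 0.003]
contact_force: [0.2, -0.1, 0.3]
opening: 0.0853
```

```bash
python3 -c "
from look import *
look('w8',[])"
```

```text
19.6 [ 0.523  -0.3141  0.2231] [ 3.1118 -0.3912  0.0139]
```

View pics/w8.png

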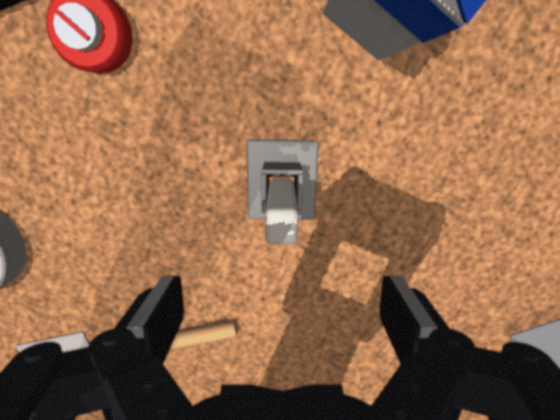

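Emit:
{"op": "carry_out", "data": {
  "series": [
    [0,0.4,0.4,0,0,0.6,1],
    [-0.1,0.8,0.4,0,0,0.9,1],
    [-0.1,1,0.4,0,0,0.9,1],
    [-0.15,1,0,0,0,0.9,1],
    [-0.15,1,0,0,0,0.9,1],
    [-0.15,1,0,0,0,0.9,1],
    [-0.15,1,0,0,0,0.9,1],
    [-0.15,1,0,0,0,0.9,1],
    [-0.15,1,0,0,0,0.9,1],
    [-0.15,1,0,0,0,0.9,1],
    [-0.15,1,0,0,0,0.9,1],
    [-0.15,1,0,0,0,0.1,1]
  ]
}}

```text
t: 20.8
tool_pos: [0.482, -0.0316, 0.2459]
tool_rot: [2.938, 1.108, 0.003]
contact_force: [0.2, 0.1, -0.7]
opening: 0.0853
```

Emit:
{"op": "carry_out", "data": {
  "series": [
    [-0.1,0.7,0,0,0,0,1],
    [0,0.4,0,0,0,0,1],
    [0,0.2,0,0,0,0,1],
    [0,0,0,0,0,0,1],
    [0,0,0,0,0,0,1]
  ]
}}

```text
t: 21.3
tool_pos: [0.4797, -0.0005, 0.2447]
tool_rot: [2.94, 1.106, 0.0]
contact_force: [-0.3, -0.1, 0.8]
opening: 0.0852
```

```bash
python3 -c "
from ov import *
look('w9',['lid_handle','lid_clip'])
c,r=pickle.load(open('w9.pkl','rb'));print(onz(c,r['lid_handle'],.048))
f=cv2.imread('pics/w9.png')
for rr in (.053,.054,.055,.056): print(fitc(c,f,onz(c,r['lid_handle'],.048),rr,.033))
"
```

```text
w9 lid_handle 0.88 [283.1 111.5]
w9 lid_clip 0.7 [287.8 112.6]
21.45 [ 0.4796 -0.0006  0.2445] [ 2.9408e+00  1.1049e+00 -4.0000e-04]
[0.53299095 0.04418826 0.048     ]
(array([0.53356844, 0.04347645]), np.float64(-45.87488555908203))
(array([0.5334713 , 0.04339276]), np.float64(-42.4769287109375))
(array([0.53370635, 0.04345496]), np.float64(-31.02621841430664))
(array([0.53702348, 0.04311477]), np.float64(-22.450544357299805))
```

View pics/w9.png

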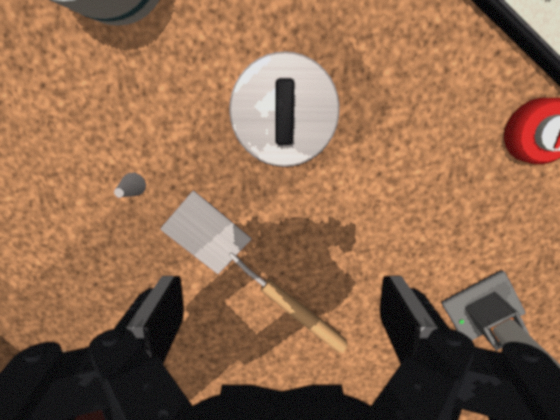

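```bash
python3 -c "
from ov import *
c,r=pickle.load(open('w9.pkl','rb'));f=cv2.imread('pics/w9.png')
m=np.zeros(f.shape[:2],np.uint8);m[60:160,240:330]=f.max(axis=2)[60:160,240:330]<75
cn=max(cv2.findContours(m,0,1)[0],key=cv2.contourArea);r=cv2.minAreaRect(cn);print(r)
B=np.array([onz(c,p,.063) for p in cv2.boxPoints(r)]);d=np.roll(B,-1,0)-B
print(B.mean(0),np.linalg.norm(d,axis=1),np.degrees(np.arctan2(d[:,1],d[:,0])))
T=Rn.from_rotvec([2.9408,1.1049,-.0004]).as_matrix();print(T.round(3),np.degrees(np.arctan2(T[1,0],T[0,0])))
a,_=pickle.load(open('w5.pkl','rb'));g=cv2.imread('pics/w5.png')
m=np.zeros(f.shape[:2],np.uint8);m[0:100,400:490]=g.max(axis=2)[0:100,400:490]<75
cn=max(cv2.findContours(m,0,1)[0],key=cv2.contourArea);r5=cv2.minAreaRect(cn);print(r5)
print(tri([(c,r[0]),(a,r5[0])]))
"
```

```text
((284.5, 111.5), (65.0, 17.0), 90.0)
[0.53351676 0.04300228 0.063     ] [0.01502659 0.05674071 0.01589392 0.05674166] [ -48.7862993  -138.18252697  131.2261783    40.9416517 ]
[[ 0.753  0.658 -0.   ]
 [ 0.658 -0.753 -0.   ]
 [-0.    -0.    -1.   ]] 41.18381407040973
((446.5973815917969, 43.96016311645508), (60.300209045410156, 27.563121795654297), 41.18592834472656)
(array([0.53356189, 0.04311257, 0.04651504]), [array([-0.18508751,  0.27137825]), array([-0.12717129, -0.33309931])])
```

Emit:
{"op": "carry_out", "data": {
  "series": [
    [0.54,0.44,-0.4,0,0,0,1],
    [0.54,0.44,-0.6,0,0,0,1],
    [0.54,0.44,-0.8,0,0,0,1],
    [0.54,0.44,-1,0,0,0,1],
    [0,0,-1,0,0,0,1],
    [0,0,-1,0,0,0,1],
    [0,0,-1,0,0,0,1],
    [0,0,-0.8,0,0,0,1],
    [0,0,-0.6,0,0,0,1],
    [0,0,-0.4,0,0,0,1],
    [0,0,-0.2,0,0,0,1],
    [0,0,0,0,0,0,1]
  ],
  "grip_force": 70
}}

```text
t: 22.65
tool_pos: [0.5335, 0.0439, 0.0493]
tool_rot: [-2.94, -1.106, 0.001]
contact_force: [-0.1, 0.1, 0.2]
opening: 0.0853
```

```bash
python3 -c "
from look import *
look('w10',[])"
```

```text
22.7 [0.534  0.0439 0.0501] [2.9401e+00 1.1062e+00 1.2000e-03]
```

View pics/w10.png

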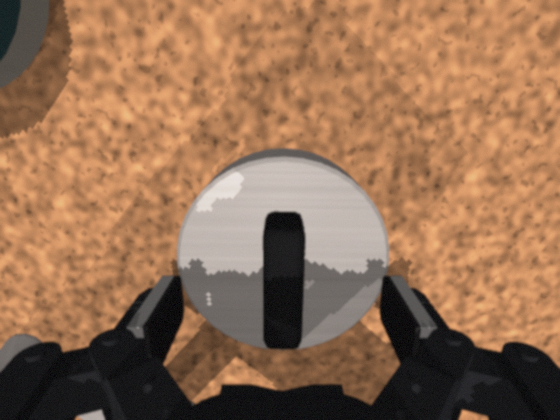

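Emit:
{"op": "carry_out", "data": {
  "series": [
    [0,0,-0.3,0,0,0,1],
    [0,0,-0.2,0,0,0,1],
    [0,0,-0.06,0,0,0,1],
    [0,0,0,0,0,0,0.6],
    [0,0,0,0,0,0,0],
    [0,0,0,0,0,0,0],
    [0,0,0,0,0,0,0],
    [0,0,0,0,0,0,0],
    [0,0,0,0,0,0,0],
    [0,0,0,0,0,0,0],
    [0,0,0,0,0,0,0]
  ]
}}

```text
t: 23.8
tool_pos: [0.5339, 0.044, 0.036]
tool_rot: [2.94, 1.106, 0.001]
contact_force: [0.4, 0.1, 2.8]
opening: 0.0169
```

```bash
python3 -c "
from look import *
look('w11',[])
print(np.round(ctrl.get_obs()['contact_force'],2),ctrl.get_obs()['opening'])"
```

```text
23.85 [0.5339 0.044  0.036 ] [2.9401e+00 1.1062e+00 1.2000e-03]
[ 0.13 -0.13  2.73] 0.01679434390418301
```

View pics/w11.png

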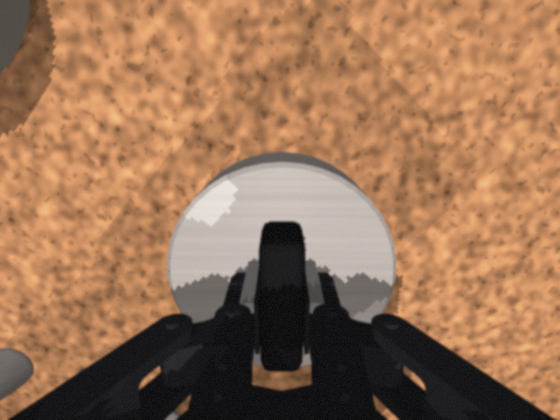

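```bash
cat > sil.py <<'E'
from ov import *
def sil(tag,x0,r,z,thr=90,box=None,keep=None):
    c,_=pickle.load(open(tag+'.pkl','rb'));f=cv2.imread(f'pics/{tag}.png')
    hsv=cv2.cvtColor(cv2.GaussianBlur(f,(0,0),1.0),cv2.COLOR_BGR2HSV);S=hsv[...,1].astype(np.float32)
    # radial search of outermost strong S edge in world polar coords
    pts=[];
    for th in np.linspace(0,2*np.pi,180,endpoint=False):
        rr=np.arange(r-.012,r+.012,.0003)
        P=np.array([proj(c,[x0[0]+q*np.cos(th),x0[1]+q*np.sin(th),z]) for q in rr]).astype(np.float32)
        if P.min()<3 or P[:,0].max()>556 or P[:,1].max()>416: continue
        if keep is not None and not keep(P.mean(0)): continue
        v=cv2.remap(S,P[:,:1],P[:,1:],1)[:,0]
        i=np.where((v[:-1]<thr)&(v[1:]>=thr))[0]
        if len(i): 
            i=i[-1]; 
            pts.append([x0[0]+rr[i]*np.cos(th),x0[1]+rr[i]*np.sin(th)])
    p=np.array(pts)
    from scipy.optimize import least_squares
    s=least_squares(lambda q:np.hypot(p[:,0]-q[0],p[:,1]-q[1])-q[2],[*x0,r],loss='soft_l1',f_scale=.0007)
    e=np.hypot(p[:,0]-s.x[0],p[:,1]-s.x[1])-s.x[2]
    return s.x.round(4),len(p),np.median(abs(e)).round(5)
E
python3 -c "
from sil import *
for t in ('w5','w6'):
  k=None if t=='w5' else (lambda P: not(P[1]>210 and 250<P[0]<320))
  for z in (.090,.092,.094): print(t,z,sil(t,[.5274,.2576],.055,z,keep=k))
print('lid',sil('w9',[.5335,.0434],.055,.033),sil('w10',[.5335,.0434],.055,.033,keep=lambda P:P[1]<280))
print(sil('w11',[.5335,.0434],.055,.033,keep=lambda P:P[1]<270))
"
```

```text
w5 0.09 (array([0.5265, 0.2593, 0.0563]), 180, np.float64(0.00016))
w5 0.092 (array([0.5264, 0.2591, 0.0559]), 180, np.float64(0.00014))
w5 0.094 (array([0.5264, 0.2588, 0.0556]), 180, np.float64(0.00015))
w6 0.09 (array([0.5276, 0.2592, 0.0564]), 137, np.float64(0.0005))
w6 0.092 (array([0.528, 0.259, 0.056]), 137, np.float64(0.00053))
w6 0.094 (array([0.5285, 0.2589, 0.0557]), 138, np.float64(0.00051))
lid (array([0.5333, 0.0433, 0.0549]), 180, np.float64(0.00013)) (array([0.5361, 0.0453, 0.0536]), 100, np.float64(0.00075))
(array([0.5372, 0.0469, 0.0526]), 86, np.float64(0.00084))
```

Emit:
{"op": "carry_out", "data": {
  "series": [
    [0,0,0.1,0,0,0,0],
    [0,0,0.3,0,0,0,0],
    [0,0,0.7,0,0,0,0],
    [0,0,1,0,0,0,0],
    [0,0,1,0,0,0,0],
    [0,0,1,0,0,0,0],
    [-0.2,0.3,1,0,0,0,0],
    [-0.5,0.8,1,0,0,0,0],
    [-0.6,0.9,1,0,0,0,0],
    [-0.6,0.9,1,0,0,0,0],
    [-0.6,0.9,1,0,0,0,0],
    [-0.6,0.9,0.6,0,0,0,0]
  ]
}}

```text
t: 25.05
tool_pos: [0.4555, 0.1623, 0.2803]
tool_rot: [2.94, 1.106, 0.003]
contact_force: [0.6, 0.1, -2.4]
opening: 0.017
```

Emit:
{"op": "carry_out", "data": {
  "series": [
    [-0.5,0.6,0.3,0,0,0,0],
    [-0.2,0.3,0.2,0,0,0,0],
    [0,0,0,0,0,0,0],
    [0,0,0,0,0,0,0],
    [0,0,0,0,0,0,0]
  ]
}}

```text
t: 25.55
tool_pos: [0.4386, 0.1833, 0.2894]
tool_rot: [2.941, 1.105, -0.003]
contact_force: [-0.5, 1.6, -1.8]
opening: 0.0167
```

```bash
python3 -c "
from sil import *
look('w12',['canister_mouth'])
im=ctrl.get_image('side');cv2.imwrite('pics/side12.png',im['frame'])
im=ctrl.get_image('top');cv2.imwrite('pics/top12.png',im['frame'])
for z in (.090,.092,.094): print(z,sil('w12',[.5274,.2586],.055,z))
o=ctrl.get_obs();print(np.round(o['contact_force'],2),o['opening'])
"
```

```text
w12 canister_mouth 0.75 [278.8  60.7]
25.65 [0.4386 0.1833 0.2896] [ 2.9410e+00  1.1047e+00 -2.5000e-03]
0.09 (array([0.5263, 0.2592, 0.0561]), 131, np.float64(0.00012))
0.092 (array([0.5261, 0.2591, 0.0558]), 130, np.float64(0.00013))
0.094 (array([0.526 , 0.2589, 0.0555]), 130, np.float64(0.00012))
[ 0.  -0.4 -1.9] 0.016983910981602107
```

View pics/w12.png

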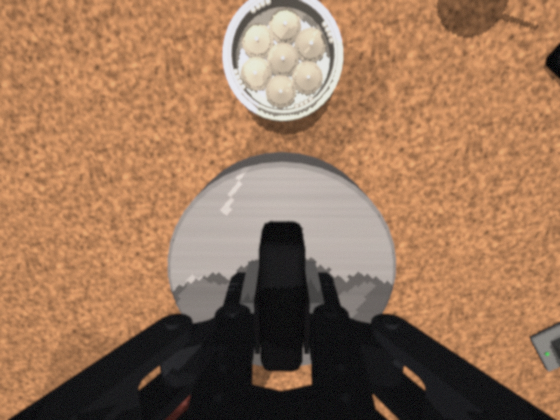

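View pics/side12.png

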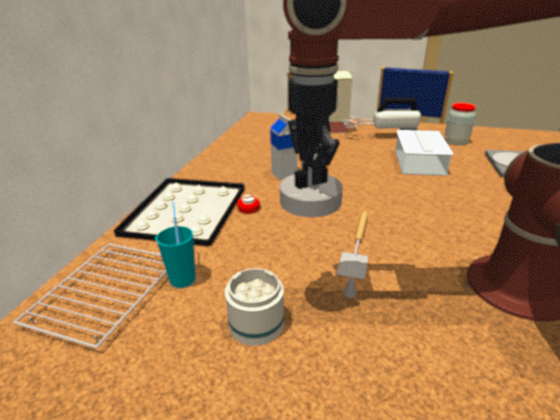

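Emit:
{"op": "carry_out", "data": {
  "series": [
    [0.3,0.26,0,0,0,0,0],
    [0.7,0.61,0,0,0,0,0],
    [0.7,0.61,0,0,0,0,0],
    [0.7,0.61,0,0,0,0,0],
    [0.7,0.61,0,0,0,0,0],
    [0.42,0.36,0,0,0,0,0],
    [0,0,-0.6,0,0,0,0],
    [0,0,-1,0,0,0,0],
    [0,0,-1,0,0,0,0],
    [0,0,-1,0,0,0,0],
    [0,0,-0.9,0,0,0,0],
    [0,0,-0.4,0,0,0,0]
  ]
}}

```text
t: 26.95
tool_pos: [0.5243, 0.2596, 0.1638]
tool_rot: [-2.94, -1.106, 0.01]
contact_force: [-0.1, 0.9, -2.5]
opening: 0.0172
```

Emit:
{"op": "carry_out", "data": {
  "series": [
    [0,0,0,0,0,0,0],
    [0,0,0,0,0,0,0],
    [0,0,0,0,0,0,0]
  ]
}}

```text
t: 27.25
tool_pos: [0.5275, 0.2608, 0.1699]
tool_rot: [2.94, 1.106, 0.005]
contact_force: [0.9, -0.3, -2.5]
opening: 0.0169
```

```bash
python3 -c "
from sil import *
look('w13',[])
for n in ('side','top'):
    im=ctrl.get_image(n);cv2.imwrite(f'pics/{n}13.png',im['frame'])
a=cv2.imread('pics/side13.png')[190:350,190:350];a=cv2.resize(a,(400,400),interpolation=2)
b=cv2.imread('pics/w13.png');b=cv2.resize(b,(400,300))
g=np.zeros((400,800,3),np.uint8);g[:,:400]=a;g[:300,400:]=b;cv2.imwrite('pics/m13.png',g)
o=ctrl.get_obs();print(np.round(o['contact_force'],2),o['opening'])
"
```

```text
27.3 [0.5275 0.2608 0.1699] [2.9402 1.1063 0.0048]
[ 0.3  -0.54 -1.9 ] 0.017119527698290338
```

View pics/m13.png

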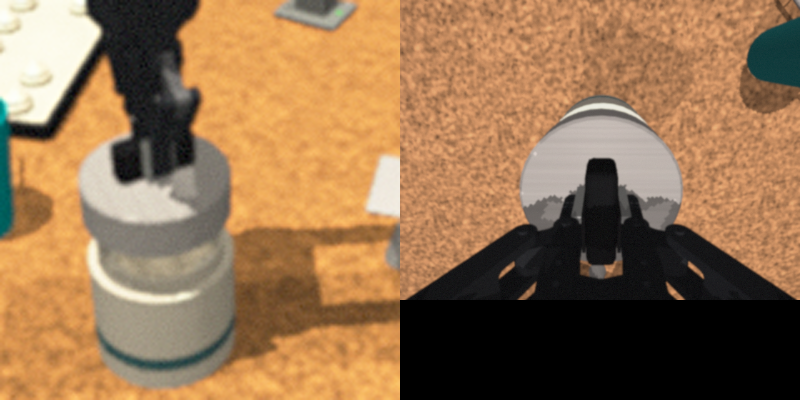

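```bash
python3 -c "
from ov import *
C=pickle.load(open('fixed.pkl','rb'));c=C['side']
f=cv2.imread('pics/side13.png');s=4;x0,y0=190,190
g=cv2.resize(f[190:330,190:330],None,fx=s,fy=s,interpolation=2)
th=np.linspace(0,2*np.pi,73)
for (ctr,r,z,col) in [((.5269,.2601),.055,.1669,(0,0,255)),((.5269,.2601),.055,.1339,(0,0,255)),((.5261,.2591),.055,.092,(0,255,0)),((.5261,.2591),.055,0,(0,255,0))]:
    P=np.array([proj(c,[ctr[0]+r*np.cos(a),ctr[1]+r*np.sin(a),z]) for a in th]);P=((P-[x0,y0]+.5)*s-.5).astype(np.int32);cv2.polylines(g,[P],True,col,1)
cv2.imwrite('pics/ov13.png',g)"
```

```text
(no output)
```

View pics/ov13.png

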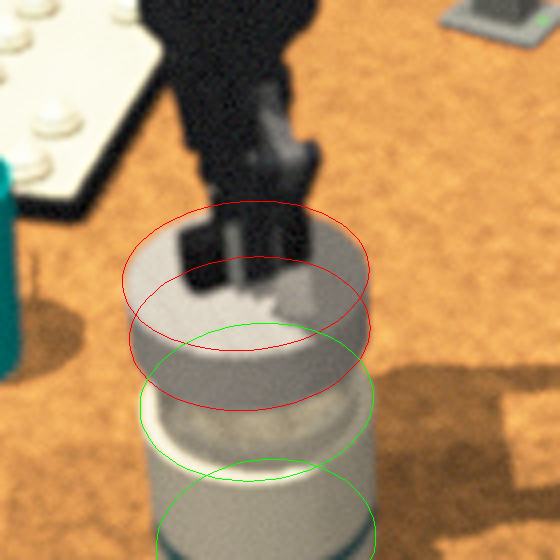

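Emit:
{"op": "carry_out", "data": {
  "series": [
    [-0.03,-0.04,-0.2,0,0,0,0],
    [0,0,-0.4,0,0,0,0],
    [0,0,-0.3,0,0,0,0],
    [0,0,-0.1,0,0,0,0],
    [0,0,0,0,0,0,0],
    [0,0,0,0,0,0,0]
  ]
}}

```text
t: 28.0
tool_pos: [0.5258, 0.2595, 0.143]
tool_rot: [-2.94, -1.106, 0.0]
contact_force: [-0.6, -0.1, -1.8]
opening: 0.017
```

Emit:
{"op": "carry_out", "data": {
  "series": [
    [0.03,0.01,0,0,0,0,0],
    [0,0,-0.1,0,0,0,0],
    [0,0,-0.1,0,0,0,0],
    [0,0,0,0,0,0,0],
    [0,0,0,0,0,0,0]
  ]
}}

```text
t: 28.5
tool_pos: [0.527, 0.2599, 0.1386]
tool_rot: [2.94, 1.106, 0.002]
contact_force: [0.4, 0.1, 0.7]
opening: 0.0167
```

Emit:
{"op": "carry_out", "data": {
  "series": [
    [0,0,-0.1,0,0,0,0],
    [0,0,-0.08,0,0,0,0],
    [0,0,0,0,0,0,0],
    [0,0,0,0,0,0,0]
  ]
}}

```text
t: 28.9
tool_pos: [0.5255, 0.2594, 0.132]
tool_rot: [-2.94, -1.106, 0.004]
contact_force: [0.4, -0.3, -4.4]
opening: 0.0167
```

Emit:
{"op": "carry_out", "data": {
  "series": [
    [0,0,0,0,0,0,0],
    [0,0,0,0,0,0,0],
    [0,0,0,0,0,0,0]
  ]
}}

```text
t: 29.2
tool_pos: [0.526, 0.2596, 0.1329]
tool_rot: [-2.94, -1.106, 0.002]
contact_force: [0.1, 0.5, -4.7]
opening: 0.0169
```

```bash
python3 -c "
from look import *
for i in range(2):
    look('w14',[]);o=ctrl.get_obs();print(np.round(o['contact_force'],2),np.round(o['dq'],4))
im=ctrl.get_image('side');cv2.imwrite('pics/side14.png',cv2.resize(im['frame'][190:330,190:330],None,fx=4,fy=4,interpolation=2))
"
```

```text
29.25 [0.5261 0.2597 0.1331] [-2.9402e+00 -1.1064e+00  1.7000e-03]
[ 1.26 -0.35 -4.92] [ 0.0005 -0.0023 -0.0035  0.0009 -0.0014 -0.    ]
29.3 [0.5262 0.2597 0.1332] [-2.9402e+00 -1.1064e+00  1.4000e-03]
[ 0.05  0.14 -3.77] [-0.0007 -0.0018 -0.004   0.0014  0.0009  0.0006]
```

View pics/side14.png

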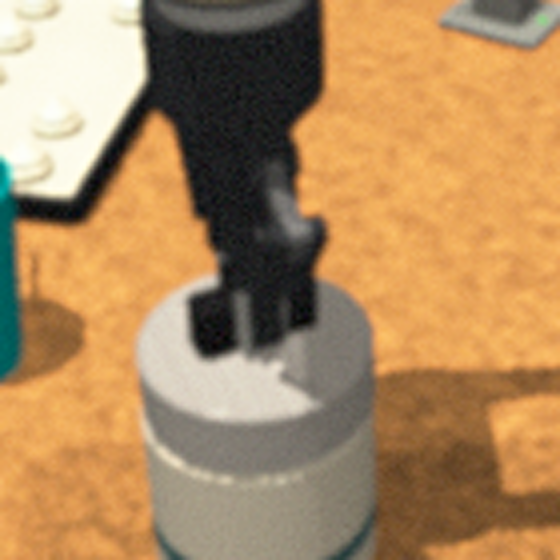

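Emit:
{"op": "carry_out", "data": {
  "series": [
    [0.02,0,-0.1,0,0,0,0],
    [0,0,-0.1,0,0,0,0]
  ]
}}

```text
t: 29.55
tool_pos: [0.5285, 0.2602, 0.1312]
tool_rot: [2.94, 1.106, 0.006]
contact_force: [-3.2, -0.7, 12.6]
opening: 0.0167
```

Emit:
{"op": "carry_out", "data": {
  "series": [
    [0,0,-0.04,0,0,0,0],
    [0,0,0,0,0,0,0]
  ]
}}

```text
t: 29.75
tool_pos: [0.5291, 0.2604, 0.1313]
tool_rot: [2.94, 1.106, 0.008]
contact_force: [-2.8, -0.9, 7.1]
opening: 0.0169
```

Emit:
{"op": "carry_out", "data": {
  "series": [
    [-0.05,-0.02,-0.12,0,0,0,0],
    [0,0,0,0,0,0,0]
  ]
}}

```text
t: 29.95
tool_pos: [0.5293, 0.2605, 0.1311]
tool_rot: [2.94, 1.106, 0.014]
contact_force: [-3.4, -1.0, 14.9]
opening: 0.017
```

Emit:
{"op": "carry_out", "data": {
  "series": [
    [-0.04,0,-0.04,0,0,0,0],
    [0,0,0,0,0,0,0],
    [0,0,0,0,0,0,0]
  ]
}}

```text
t: 30.25
tool_pos: [0.5293, 0.2605, 0.131]
tool_rot: [2.939, 1.106, 0.018]
contact_force: [-1.7, -1.9, 17.6]
opening: 0.017
```

```bash
python3 -c "
from look import *
look('w15',[])
im=ctrl.get_image('side');cv2.imwrite('pics/side15f.png',im['frame']);cv2.imwrite('pics/side15.png',cv2.resize(im['frame'][190:350,190:350],None,fx=3.5,fy=3.5,interpolation=2))
o=ctrl.get_obs();print(np.round(o['contact_force'],2),np.round(o['wrist_torque'],2),o['opening'])
"
```

```text
30.3 [0.5293 0.2605 0.1311] [2.9393 1.106  0.0182]
[-1.67 -2.65 16.51] [-0.35  0.45 -0.07] 0.01682308631040097
```

View pics/side15.png

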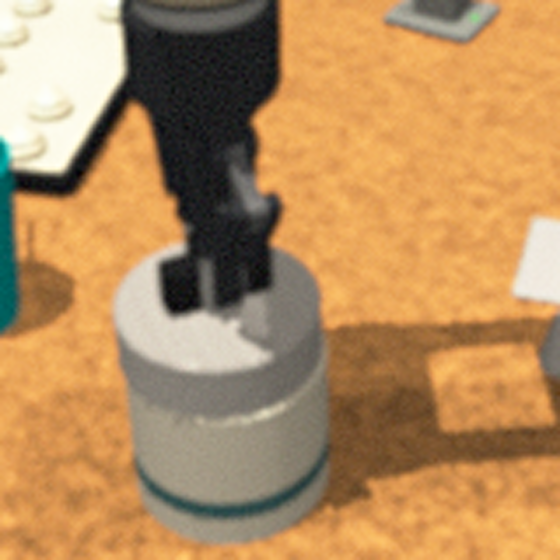

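View pics/w15.png

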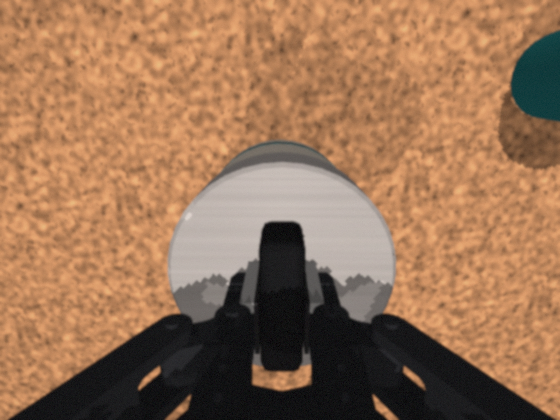

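Emit:
{"op": "carry_out", "data": {
  "series": [
    [0,0.02,0.1,0,0,0,0],
    [0,0,0.1,0,0,0,0],
    [0,0,0.1,0,0,0,0],
    [0,0,0.1,0,0,0,0],
    [0,0,0.1,0,0,0,0],
    [0,0,0.1,0,0,0,0],
    [0,0,0.15,0,0,0,0],
    [0,0,0.2,0,0,0,0]
  ]
}}

```text
t: 31.15
tool_pos: [0.5246, 0.2598, 0.1476]
tool_rot: [-2.94, -1.106, 0.001]
contact_force: [-0.3, -0.3, -2.6]
opening: 0.0168
```

Emit:
{"op": "carry_out", "data": {
  "series": [
    [0,0,0.3,0,0,0,0],
    [0,0,0.5,0,0,0,0],
    [0,0,0.7,0,0,0,0],
    [0,0,0.8,0,0,0,0],
    [0,0,0.7,0,0,0,0],
    [0,0,0.5,0,0,0,0],
    [0,0,0.3,0,0,0,0],
    [0,0,0.2,0,0,0,0],
    [0,0,0,0,0,0,0],
    [0,0,0,0,0,0,0],
    [0,0,0,0,0,0,0],
    [0,0,0,0,0,0,0]
  ]
}}

```text
t: 32.35
tool_pos: [0.5244, 0.2597, 0.2464]
tool_rot: [-2.94, -1.106, 0.002]
contact_force: [0.1, -0.2, -3.1]
opening: 0.0168
```

```bash
python3 -c "
from look import *
look('w16',[])
im=ctrl.get_image('top');cv2.imwrite('pics/top16.png',im['frame'])
im=ctrl.get_image('side');cv2.imwrite('pics/side16f.png',im['frame']);cv2.imwrite('pics/side16.png',cv2.resize(im['frame'][150:350,170:370],None,fx=3,fy=3,interpolation=2))
for k in ('inner_seat','inner_knob'):
  for q in ctrl.mark_of(im,k)[:1]: 
    u=np.array(q['position'])*[560,420];print(k,q['p'],u,onz(cam(im),u,.106 if k=='inner_seat' else .125))
o=ctrl.get_obs();print(np.round(o['contact_force'],2),np.round(o['wrist_torque'],2),o['opening'])
R=Rn.from_rotvec(o['tool_rot']).as_matrix();print('tilt',np.degrees(np.arccos(-R[2,2])))
a=cv2.imread('pics/side6.png')[285:345,220:290].astype(int);b=im['frame'][285:345,220:290].astype(int)
g=lambda z:cv2.cvtColor(z.astype(np.uint8),cv2.COLOR_BGR2GRAY).astype(np.float32)
print('shift px side',cv2.phaseCorrelate(g(a),g(b),cv2.createHanningWindow((70,60),cv2.CV_32F)))
"
```

```text
32.4 [0.5245 0.2597 0.2466] [-2.9403e+00 -1.1063e+00  1.8000e-03]
inner_seat 0.81 [250.488 280.518] [0.53417776 0.2532265  0.106     ]
inner_knob 0.91 [252.28  275.394] [0.52730352 0.25965455 0.125     ]
[ 0.12  0.75 -2.45] [ 0.03 -0.    0.01] 0.016403712121492015
tilt 0.0167504214160825
shift px side ((-0.11102086768954678, 0.05697340459470013), 0.6507641220534289)
```

View pics/side16.png

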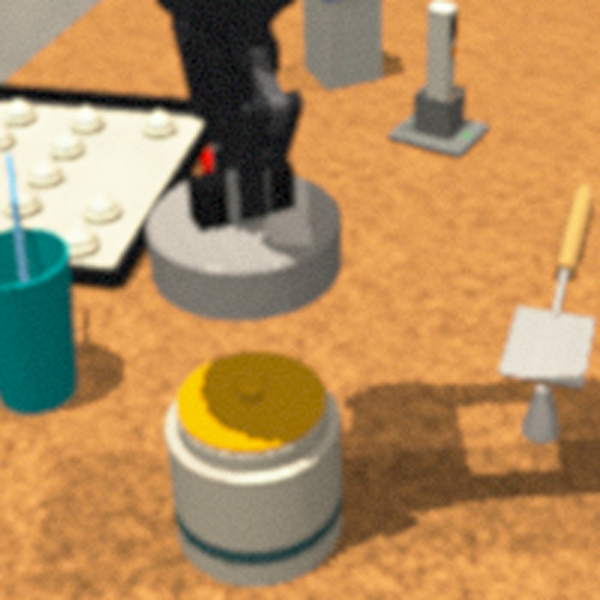

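View pics/top16.png

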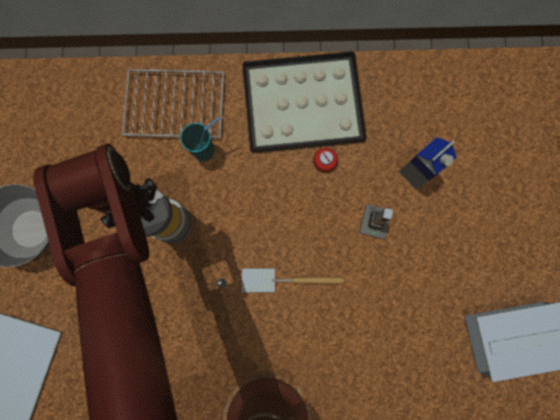

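```bash
python3 -c "
from ov import *
C=pickle.load(open('fixed.pkl','rb'));c=C['side']
f=cv2.imread('pics/side16f.png');s=7;x0,y0=215,255
g0=cv2.resize(f[255:325,215:295],None,fx=s,fy=s,interpolation=2)[:, :]
th=np.linspace(0,2*np.pi,73)
m=[]
g=g0.copy()
for (r,z,col) in [(.047,.109,(255,0,0)),(.047,.106,(0,0,255)),(.048,.106,(0,255,0)),(.055,.092,(0,255,0))]:
    P=np.array([proj(c,[.5266+r*np.cos(a),.2594+r*np.sin(a),z]) for a in th]);P=((P-[x0,y0]+.5)*s-.5).astype(np.int32);cv2.polylines(g,[P],True,col,1)
cv2.imwrite('pics/ov16.png',g)"
```

```text
(no output)
```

View pics/ov16.png

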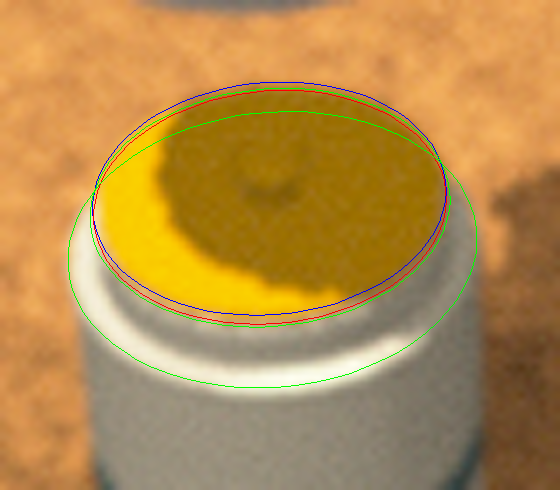

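```bash
python3 -c "
from h import *
o=ctrl.get_obs();print(o['t'],np.round(o['tool_pos'],4),o['opening']);print(ctrl.finish_job())"
```

```text
32.6 [0.5247 0.2598 0.2471] 0.016403712121492015
the job is handed in; nothing more can be done
None
```

The job is done and handed in at about 32.6 s of the 72 s allowed.

**Thermometer:** I held it still for just over 2.5 s, pointing straight down. The nose was within about 2 mm of the middle of the mouth, about 10 cm above the rim. I then stood it back in its cradle, and the last pictures show it upright there.

**Lids:** I put both lids on together by the handle. At about 17–18 N the lid stopped going down, at the height expected when fully home. The outer lid then came straight off by itself.

**Last checks:**
- **Inner lid:** the side picture shows it level, and its flange matches the outline expected when seated on the rim. The knob was also found where it should be.
- **Canister and other things:** comparing side pictures, the canister moved about 0.1 pixel. Everything else looked untouched in the side and top pictures.
- **Outer lid:** the tool tilt read 0.02°, with the handle still gripped. The skirt is about 10.5 cm above the rim, which leaves about 8.5 cm above the knob.

**What did not go smoothly or agree:**
- During the press the arm first overshot and drifted back up, pulling the lids up by about 2–3 N before I pressed again.
- While pressed home, the tool sat about 2.6 mm in x from my camera estimate, with 2–3 N of sideways force. This cleared when I lifted off.
- The network's side-view mark for the inner lid's seat was about 10 mm off from its knob mark. I trusted the picture overlay and the knob instead.

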